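Check weight on the key shop's counter scale

ROBOT

A 7-joint arm with a two-finger parallel gripper is mounted at the origin on the work surface. World frame = base frame: x ahead of the robot, y to its left, z up, the work surface at z = 0. Lengths are in m, angles in rad, forces in N, time in s.
With the tool pointing down it reaches from about 0.4 to 0.85 m from the base axis. Payload 10.4 kg.
Tool frame: the origin (TCP) lies on the front face of the gripper's body, between the roots of the fingers; the fingertips stand 70 mm ahead of it and the grasp point (between the pads) lies 51 mm ahead of it (grasp_offset is the distance from the TCP to the grasp point, in m); z points along the fingers, y is the direction in which the jaws open and shut (so a half turn about z gives the same grasp; the last joint's range is limited). The gripper opens to 87 mm and grips with 3 to 60 N. Pads are 19 mm wide; open, the fingers measure 117 mm over their backs; the gripper's body (75 mm by 190 mm) begins 51 mm behind the grasp point.
Start: joints at [1.129, 0.332, -0.065, 1.46, 0.022, 1.35, -0.088], TCP at [0.254, -0.571, 0.292] pointing down, gripper open.
Joint ranges: [-2.6, 2.6], [-0.5, 2.12], [-1.47, 1.34], [0.16, 2.42], [-1.27, 4.41], [0.06, 2.06], [-2.6, 2.6]. Speed limits (rad/s): [2.22, 2.22, 2.79, 2.79, 3.14, 3.14, 3.14].

INTERFACE

Orientations are given as a unit quaternion [x, y, z, w].
In Python, from bench import * gives the robot as it stands. The module is installed in compiled form; this text tells all that it offers.
- The arm moves only by the tool arm_command, never from a script. Its argument "commands" is a list of rows, each a list of 3 entries, a list of its own where there are three numbers: the opening in per cent of the stroke, from 0 (shut) to 100 (fully open), then the shift along the tool's x, y, z in m, then the turn, a rotation vector about the tool's x, y, z in rad. A call has exactly 10 rows; each row is the pose to reach, as a shift and turn from the pose commanded when the call began, along the tool's axes at that moment; what a row does not reach only later rows make up. A row lasts 1/12 s, in which the tool goes at most 41.7 mm and 7.16 degrees, less where a joint would pass 70% of its speed; a pose out of reach is approached as far as the arm can. A call with a gripper value outside its range is refused whole. The fingers move at their own pace and stop on an object; "squeeze" is the grip in N (left out, the last holds). Time passes only in rows, so rows that repeat a pose let the fingers close, or fill a call up. It gives the time, the measured TCP pose, the force and the opening at its end, in the units of the state.
- read_state(): the state, without advancing time (a new reading comes with each control period).
- camera(name): name is "scene" or "top" or "wrist"; returns a dict with "pixels" (420x560x3 uint8, red, green, blue), "fx", "fy", "cx", "cy" (pixels), "rvec" (rotation vector, rad) and "tvec" (3), from world to camera coordinates, as OpenCV has them; the wrist camera has in their place "mount" (4x4, takes a point from camera to tool coordinates, whose origin is the TCP and whose axes are the flange's). Camera axes: x right, y down, z forward; pixel columns grow to the right and rows downward; lengths in m; the calibration is good to about 2 mm. A picture is of the moment at which its call begins: read the wrist's pose just before it. There is no depth.
- close_job(): hands the job in, once; it reports no verdict.
The state is a dict: "time": time; "joint_positions": joint angles; "joint_vel": joint speeds; "joint_torque": joint torques, N m; "ee_pos": TCP position; "eef_rot": TCP orientation; "ft_force": force on the tool from outside, world axes, zero at the start; "torque": the same for the moment, N m; "width": finger opening in m.
Only numpy, scipy, OpenCV 4.12 (cv2) and the standard library are available. Lean on these libraries where they do the work, as an engineer would, in place of code of your own. Each camera call takes 0.05 s, during which the arm holds its last target.

TASK

Check the key shop's counter scale: lift the empty tin off its pan and stand it upright, wholly on the cork mat, then stand the larger of the two steel check weights upright on the pan, centred inside the engraved ring. Set the weight down gently: do not drop it on the sprung pan, and never push the pan down onto its stop. Leave the smaller weight, orange tub, carton and padlock where they are.

Things in the scene. Friction and masses are not known exactly. Their poses are not given: they have to be found in the camera images.
- scale: White counter scale fixed to the bench: housing 220 (x) x 200 (y) mm, top of housing 55 mm above the bench; the round pan stands above its middle. Origin at the centre of its underside on the bench, z up.
- pan_top (a point): Centre of the upper face of the scale's round steel pan, 160 mm diameter, 8 mm thick, no rim; z up. Unloaded this point is 93 mm above the bench. A thin dark engraved ring, 80 mm inside diameter, surrounds it and does not stick up. The pan sinks straight down on its spring under load and does not tilt.
- pan (a joint): How far the pan has sunk, m: 0 = unloaded and up, 0.024 = on its stop. The spring stays up until about 1.1 N, then yields 1 mm per 0.6 N, and is well damped: the tin sinks it about 0 to 2 mm, the larger weight about 11 to 14 mm.
- tin_centre (a point): Empty round aluminium tin, open at the top, straight sides: 58 mm outside diameter, 95 mm tall, wall 3 mm, about 0.13 to 0.25 kg. It starts upright on the pan. The point is its centre, half-way up (47.5 mm above its underside); z along its axis.
- mat_top (a point): Centre of the upper face of the square cork mat, 140 x 140 mm, 3 mm thick, fixed on the bench; x and y along its sides, z up.
- large_weight_centre (a point): Larger steel check weight, about 0.85 kg (+-10 %): cylinder 56 mm diameter and 40 mm tall, above it a neck of 18 mm diameter, then a round grip knob 26 mm diameter and 18 mm tall at the top; 78 mm tall in all. It starts upright on the bench. The point is on its axis, half-way up (39 mm above its underside; the knob's middle is 30 mm above the point); z along its axis.
- small_weight_centre (a point): Smaller steel check weight, same shape, 40 mm diameter, 60 mm tall, standing on the bench; not to be used. The point is on its axis, half-way up (30 mm).
- tub: Bystander: orange plastic tub with a white cap, 70 mm diameter, 90 mm tall, to the left of the scale, farther from the robot. Origin at the centre of its underside.
- carton: Bystander: closed cardboard carton 80 x 130 x 50 mm (x, y, z), beyond the scale. Origin at the centre of its underside.
- padlock_centre (a point): Bystander: brass padlock lying flat, body 50 x 60 x 24 mm with a steel shackle towards its +x, between robot and scale. The point is the centre of its brass body.

How it is judged:
By the outcome, as a careful person would: the job done as asked, in the order asked, and still so for the second after the job is handed in, with the robot touching nothing.
It also fails if it takes over 64 s, if anything falls off the work surface, if the arm or the gripper's body presses on something with over 40 N, if the wrist force passes 120 N, or if a joint passes its speed limit or range.

## Working session

There is one attempt and no reset: what is moved stays moved. The work goes in short steps, Python scripts to look and compute and a tool call to move; the robot and the scene stay as the last step left them, time stands still between calls to the robot, and variables do not carry over. Pictures are saved under pics/ and viewed, and the job is handed in when it is done.

Besides the shell and the picture viewer there is one more tool, called after "Call:" as name(argument=value, ...) on one line, values as JSON. arm_command: Moves the arm, as the interface text tells. Its arguments: {"type":"object","properties":{"commands":{"type":"array","items":{"type":"array"}},"squeeze":{"type":"number"}},"required":["commands"]}

```bash
mkdir -p pics
python3 - <<'E'
from bench import *
import cv2,pickle
s=read_state();print({k:(v if not hasattr(v,'round') else v) for k,v in s.items()})
for n in ["scene","top"]:
    c=camera(n);cv2.imwrite(f"pics/{n}0.png",cv2.cvtColor(c["pixels"],cv2.COLOR_RGB2BGR));pickle.dump(c,open(f"{n}0.pkl","wb"))
    print({k:v for k,v in c.items() if k!="pixels"})
E
```

```text
{'time': 0.0, 'joint_positions': array([ 1.12938311,  0.33284943, -0.06470152,  1.4609508 ,  0.02162494,
        1.34989021, -0.08852931]), 'joint_vel': array([ 0.00160017, -0.00058807,  0.00171229, -0.00077398,  0.00096709,
        0.00045667,  0.00127426]), 'joint_torque': array([-6.69166511e-04, -6.23253107e+01,  2.39815313e-02, -3.89906716e+01,
       -6.13146974e-02,  3.93625244e-02,  1.56528222e-04]), 'ee_pos': array([ 0.25404799, -0.57072039,  0.29146337]), 'eef_rot': array([ 9.78154326e-01,  2.07878869e-01, -1.89133174e-04, -6.74723536e-04]), 'ft_force': array([-0.78194552,  0.42124042,  0.58361424]), 'torque': array([ 0.00736289, -0.0156492 ,  0.00127543]), 'width': 0.08709153430524247}
{'fx': 538.1477677257224, 'fy': 538.1477677257224, 'cx': 275.0884160238568, 'cy': 210.72738038677113, 'rvec': array([ 2.15978385,  1.1309545 , -0.45002452]), 'tvec': array([-0.3473768 , -0.29218059,  1.73757933])}
{'fx': 490.90851286388806, 'fy': 490.90851286388806, 'cx': 277.7626948452423, 'cy': 208.86548140563752, 'rvec': array([ 2.15364902, -2.11274564,  0.16990506]), 'tvec': array([-0.01320677,  0.61534672,  1.36835995])}
```

View pics/scene0.png

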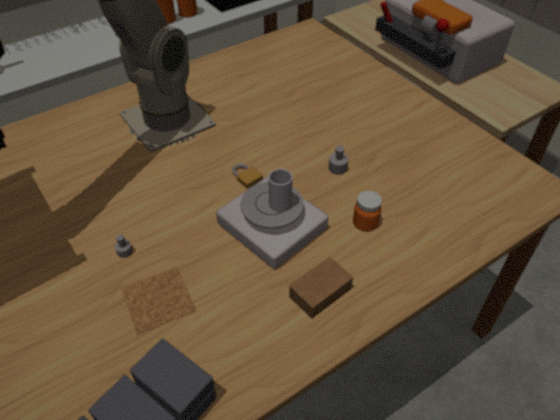

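View pics/top0.png

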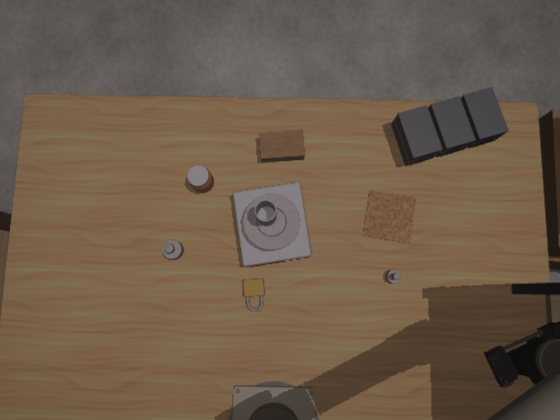

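The scene view shows the tin on the pan, off-centre. The mat is at top-view (390,217), one weight at (172,250), the other at (393,277), the padlock at (254,290), the tub at (200,178) and the carton at (282,146). Next I enlarge crops to measure.

```bash
cat > h.py <<'E'
import numpy as np,cv2,pickle
from scipy.spatial.transform import Rotation as R
def ray(c,u,v):
    Rm=cv2.Rodrigues(np.array(c["rvec"]))[0];t=np.array(c["tvec"])
    d=Rm.T@np.array([(u-c["cx"])/c["fx"],(v-c["cy"])/c["fy"],1]);return -Rm.T@t,d
def onz(c,u,v,z):
    o,d=ray(c,u,v);return o+d*(z-o[2])/d[2]
def proj(c,p):
    return cv2.projectPoints(np.array(p,float).reshape(-1,1,3),np.array(c["rvec"]),np.array(c["tvec"]),np.array([[c["fx"],0,c["cx"]],[0,c["fy"],c["cy"]],[0,0,1]]),None)[0].reshape(-1,2)
def bgr(c): return cv2.cvtColor(c["pixels"],cv2.COLOR_RGB2BGR)
def load(n): return pickle.load(open(n+".pkl","rb"))
def crop(c,u,v,w,h,s):
    im=np.clip(bgr(c)[v:v+h,u:u+w].astype(float)*1.6,0,255).astype(np.uint8)
    return cv2.resize(im,None,fx=s,fy=s,interpolation=cv2.INTER_CUBIC)
E
python3 - <<'E'
from h import *
t=load("top0");s=load("scene0")
cv2.imwrite("pics/c1.png",np.hstack([crop(t,225,175,95,100,6)]))
cv2.imwrite("pics/c2.png",np.hstack([crop(t,152,228,40,40,9),crop(t,373,257,40,40,9)]))
cv2.imwrite("pics/c3.png",crop(s,210,135,160,130,5))
cv2.imwrite("pics/c4.png",crop(s,100,220,110,120,5))
print("mat corners rough")
hsv=cv2.cvtColor(bgr(t),cv2.COLOR_BGR2HSV)
for p in [(390,217),(340,217),(254,287),(282,146),(215,230)]: print(p,hsv[p[1],p[0]],onz(t,*p,0))
E
```

```text
mat corners rough
(390, 217) [ 13 119 118] [ 0.60559356 -0.33643055  0.        ]
(340, 217) [ 16 102 130] [ 0.60277119 -0.18731033  0.        ]
(254, 287) [ 19 130 129] [0.39145362 0.06378716 0.        ]
(282, 146) [ 13 112 107] [ 0.81908349 -0.01021782  0.        ]
(215, 230) [ 14 110 121] [ 5.56628313e-01  1.84414938e-01 -2.22044605e-16]
```

View pics/c1.png

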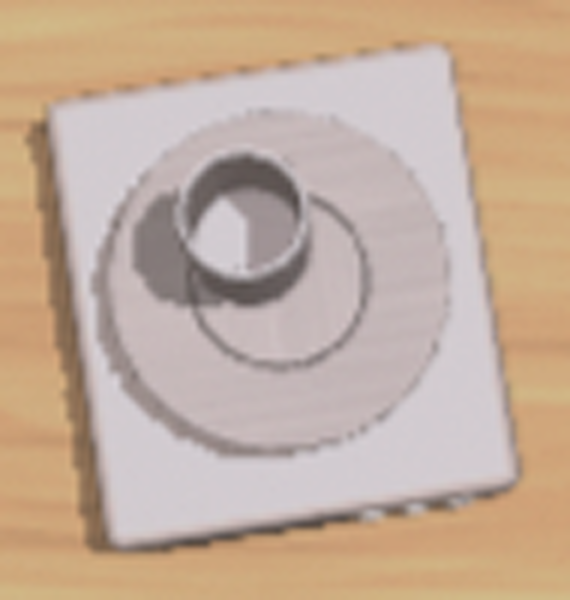

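View pics/c2.png

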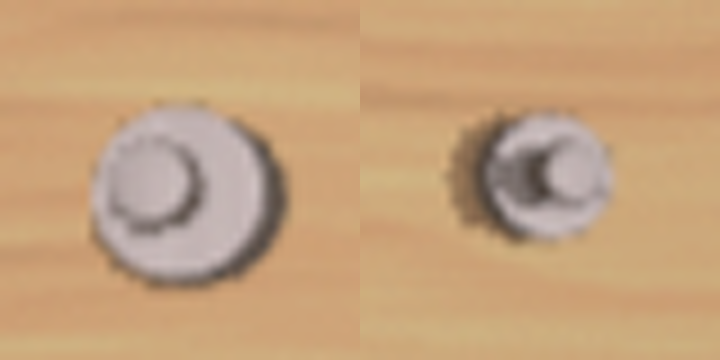

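View pics/c3.png

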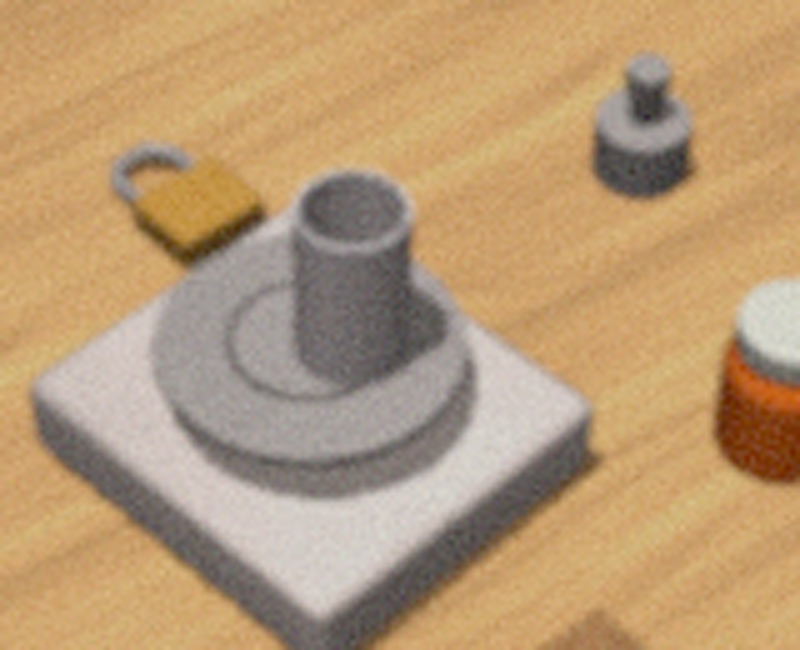

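View pics/c4.png

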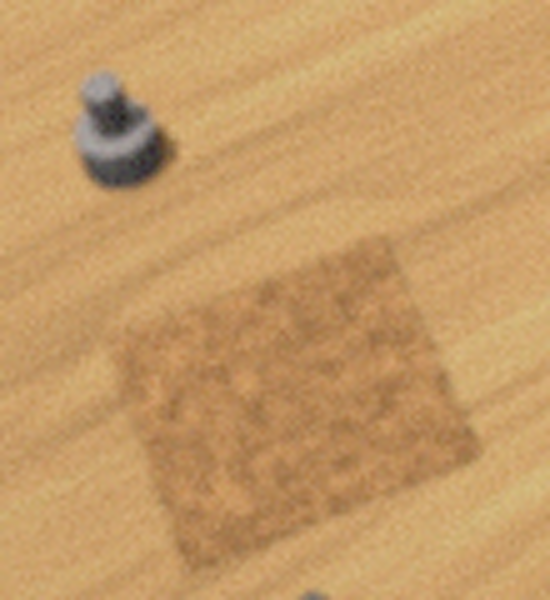

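Crops show the larger weight in the top view at (172,250), beside the orange tub. The tin overlaps the engraved ring. I turn these pixels into positions and cross-check them across both views.

Run:
```python
from h import *
np.set_printoptions(precision=4,suppress=True)
t=load("top0");s=load("scene0")
f=lambda o,k,p:((p[0]+.5)/k-.5+o[0],(p[1]+.5)/k-.5+o[1])
def tri(a,b):
    o1,d1=ray(t,*a);o2,d2=ray(s,*b)
    A=np.stack([d1,-d2],1);x=np.linalg.lstsq(A,o2-o1,rcond=None)[0]
    p,q=o1+d1*x[0],o2+d2*x[1];return (p+q)/2,np.linalg.norm(p-q)
T=lambda p:f((225,175),6,p);S=lambda p:f((210,135),5,p);W=lambda p:f((152,228),9,p)
print("tin rim",onz(t,*T((243,217)),.187),onz(s,*S((353,211)),.187),tri(T((243,217)),S((353,211))))
print("ring",onz(t,*T((281,281)),.092))
print("pan",onz(t,*T((278,282)),.092),onz(s,*S((313,334)),.092))
print("knob",onz(t,*W((152,185)),.078),onz(s,*S((649,70)),.078))
print("body",onz(t,*W((180,190)),.040),onz(s,*S((643,124)),.04))
print("scale corners",[onz(t,*T(p),.055)[:2] for p in [(50,108),(440,48),(518,480),(112,545)]])
M=lambda p:f((100,220),5,p)
print("mat",[onz(s,*M(p),.003)[:2] for p in [(385,238),(478,452),(197,568),(118,348)]])
# mat in top
cv2.imwrite("pics/c5.png",crop(t,350,180,80,75,8))
# tub, carton
print("tub cap", onz(t,199,177,.09)); print("ctn",[onz(t,*p,.05)[:2] for p in [(261,133),(303,131),(305,153),(263,154)]])
```

```text
tin rim [0.5873 0.0306 0.187 ] [0.5878 0.0311 0.187 ] (array([0.5875, 0.0309, 0.1868]), np.float64(0.0006945035549592916))
ring [0.5728 0.0153 0.092 ]
pan [0.5723 0.0167 0.092 ] [0.5679 0.0209 0.092 ]
knob [0.4938 0.3022 0.078 ] [0.4937 0.3019 0.078 ]
body [0.4955 0.3018 0.04  ] [0.4957 0.3    0.04  ]
scale corners [array([0.6601, 0.1295]), array([ 0.6933, -0.0585]), array([ 0.4851, -0.098 ]), array([0.4508, 0.093 ])]
mat [array([ 0.5483, -0.2525]), array([ 0.6832, -0.2747]), array([ 0.6649, -0.4074]), array([ 0.5342, -0.3878])]
tub cap [0.6965 0.2239 0.09  ]
ctn [array([0.8429, 0.0528]), array([ 0.8513, -0.0718]), array([ 0.784 , -0.0784]), array([0.7786, 0.0453])]
```

View pics/c5.png

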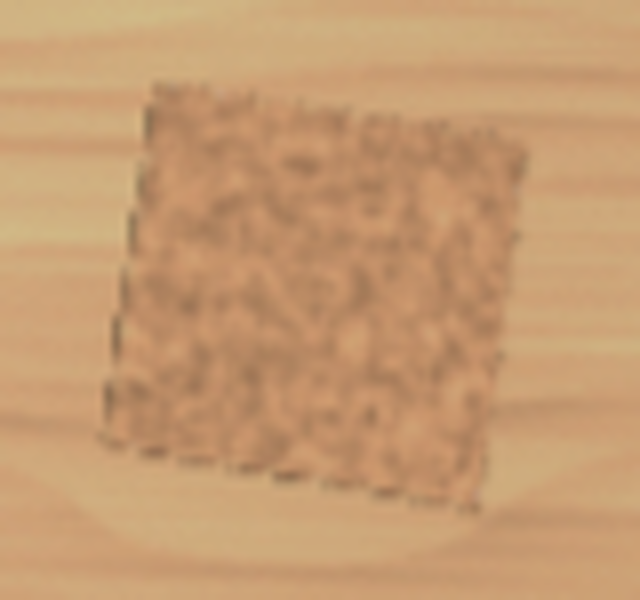

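```bash
cat >> h.py <<'E'
def shift(target):
    from bench import read_state
    s=read_state();q=R.from_quat(s["eef_rot"]);
    print("t",round(s["time"],2),"pos",s["ee_pos"].round(4),"F",s["ft_force"].round(2),"w",round(s["width"],4),"tool x",q.as_matrix()[:,0].round(3),"z",q.as_matrix()[:,2].round(4))
    print("shift",q.inv().apply(np.array(target)-s["ee_pos"]).round(4))
E
python3 -c "
from h import *
shift([.5875,.031,.292])"
```

```text
t 0.1 pos [ 0.254  -0.5707  0.2915] F [0.65 1.18 0.73] w 0.087 tool x [ 0.914  0.407 -0.   ] z [-6.0e-04  1.2e-03 -1.0e+00]
shift [ 0.5493 -0.4141  0.    ]
```

Call:
arm_command(commands=[[100,[0.008,-0.006,0],[0,0,0]],[100,[0.026,-0.02,0],[0,0,0]],[100,[0.053,-0.04,0],[0,0,0]],[100,[0.083,-0.0626,0],[0,0,0]],[100,[0.113,-0.085,0],[0,0,0]],[100,[0.143,-0.108,0],[0,0,0]],[100,[0.173,-0.13,0],[0,0,0]],[100,[0.203,-0.153,0],[0,0,0]],[100,[0.233,-0.176,0],[0,0,0]],[100,[0.263,-0.198,0],[0,0,0]]])

```text
time: 0.93
ee_pos: [0.4144, -0.2805, 0.2923]
eef_rot: [0.978, 0.208, -0.0, 0.0]
ft_force: [1.2, -1.0, -0.2]
width: 0.0873
```

Call:
arm_command(commands=[[100,[0.03,-0.0226,0],[0,0,0]],[100,[0.06,-0.045,0],[0,0,0]],[100,[0.09,-0.068,0],[0,0,0]],[100,[0.12,-0.0905,0],[0,0,0]],[100,[0.15,-0.113,0],[0,0,0]],[100,[0.18,-0.136,0],[0,0,0]],[100,[0.208,-0.157,0],[0,0,0]],[100,[0.228,-0.172,0],[0,0,0]],[100,[0.24,-0.181,0],[0,0,0]],[100,[0.245,-0.185,0],[0,0,0]]])

```text
time: 1.77
ee_pos: [0.5627, -0.0109, 0.292]
eef_rot: [0.978, 0.21, -0.0, -0.001]
ft_force: [0.3, 0.2, -0.4]
width: 0.0869
```

Run:
```python
from h import *
from bench import *
shift([.5875,.031,.292])
s=read_state();c=camera("wrist");pickle.dump((s,c),open("w1.pkl","wb"));cv2.imwrite("pics/w1.png",bgr(c));print(c["mount"],c["fx"],c["cx"],c["cy"],s["joint_positions"])
```

```text
t 1.77 pos [ 0.5627 -0.0109  0.292 ] F [ 0.35  0.23 -0.4 ] w 0.0869 tool x [0.912 0.41  0.   ] z [-3.e-04  1.e-03 -1.e+00]
shift [ 0.0398 -0.0281  0.    ]
[[ 4.81160743e-05 -9.54753808e-01 -2.97397315e-01  8.17205187e-02]
 [ 9.99999315e-01  3.93787975e-04 -1.10241253e-03  2.21486196e-05]
 [ 1.16964405e-03 -2.97397059e-01  9.54753173e-01 -9.28041575e-02]
 [ 0.00000000e+00  0.00000000e+00  0.00000000e+00  1.00000000e+00]] 339.11081528196956 276.7852389483799 205.8085557243044 [ 0.40734205  0.24134885 -0.54735833  1.60604422  0.12738068  1.33041323
 -1.30534845]
```

View pics/w1.png

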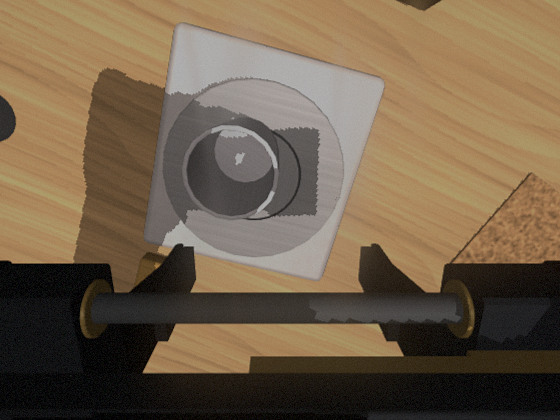

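Wrist view: tin rim centre at about (231,172), between the fingers' lines; ring visible to its right.

```bash
cat >> h.py <<'E'
def wonz(s,c,u,v,z):
    M=np.array(c["mount"]);q=R.from_quat(s["eef_rot"]).as_matrix()
    o=q@M[:3,3]+s["ee_pos"];d=q@M[:3,:3]@np.array([(u-c["cx"])/c["fx"],(v-c["cy"])/c["fy"],1])
    return o+d*(z-o[2])/d[2]
E
python3 - <<'E'
from h import *
s,c=pickle.load(open("w1.pkl","rb"))
print(wonz(s,c,231,172,.187))
for p in [(183,172),(279,172),(231,125),(231,219)]:print(wonz(s,c,*p,.187))
print("pan",[wonz(s,c,*p,.092) for p in [(163,167),(344,167),(253,78),(253,257)]])
E
```

```text
[0.58894598 0.03099174 0.187     ]
[0.57724828 0.05694327 0.187     ]
[0.60063633 0.0050565  0.187     ]
[0.61415927 0.04114737 0.187     ]
[0.56152951 0.0199487  0.187     ]
pan [array([0.54541983, 0.09090569, 0.092     ]), array([ 0.61038192, -0.05322646,  0.092     ]), array([0.64479833, 0.04771953, 0.092     ]), array([ 0.49823441, -0.01462402,  0.092     ])]
```

Call:
arm_command(commands=[[100,[0.015,-0.01,0],[0,0,0]],[100,[0.03,-0.021,0],[0,0,0]],[100,[0.039,-0.027,0],[0,0,0]],[100,[0.0403,-0.0278,0.004],[0,0,0]],[100,[0.0403,-0.0278,0.012],[0,0,0]],[100,[0.0403,-0.0278,0.022],[0,0,0]],[100,[0.0403,-0.0278,0.032],[0,0,0]],[100,[0.0403,-0.0278,0.04],[0,0,0]],[100,[0.0403,-0.0278,0.04],[0,0,0]],[100,[0.0403,-0.0278,0.04],[0,0,0]]])

```text
time: 2.65
ee_pos: [0.5877, 0.0268, 0.2516]
eef_rot: [0.978, 0.208, -0.001, -0.0]
ft_force: [0.0, -0.2, 1.6]
width: 0.0871
```

Run:
```python
from h import *
from bench import *
shift([.588,.031,.208])
s=read_state();c=camera("wrist");pickle.dump((s,c),open("w2.pkl","wb"));cv2.imwrite("pics/w2.png",bgr(c))
```

```text
t 2.65 pos [0.5877 0.0268 0.2516] F [ 0.04 -0.17  1.57] w 0.0871 tool x [ 0.914  0.406 -0.001] z [-1.2e-03 -2.0e-04 -1.0e+00]
shift [ 0.0021 -0.0037  0.0436]
```

View pics/w2.png

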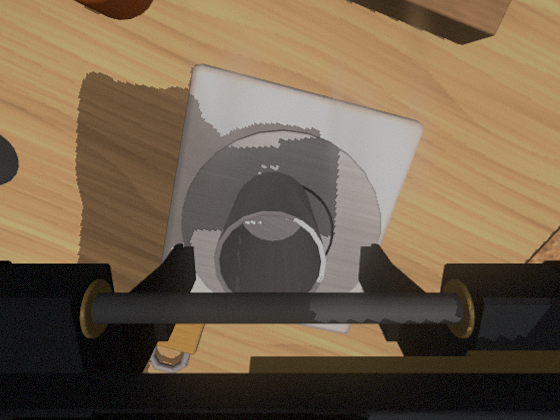

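Wrist view: rim spans columns 214–327 (centre 270), finger midline 277, so about 3 mm off in tool y. This agrees with the computed correction.

Call:
arm_command(commands=[[100,[0.002,-0.0035,0.006],[0,0,0]],[100,[0.002,-0.0035,0.014],[0,0,0]],[100,[0.002,-0.0035,0.022],[0,0,0]],[100,[0.002,-0.0035,0.03],[0,0,0]],[100,[0.002,-0.0035,0.036],[0,0,0]],[100,[0.002,-0.0035,0.041],[0,0,0]],[100,[0.002,-0.0035,0.0435],[0,0,0]],[100,[0.002,-0.0035,0.0435],[0,0,0]],[100,[0.002,-0.0035,0.0435],[0,0,0]],[100,[0.002,-0.0035,0.0435],[0,0,0]]])

```text
time: 3.53
ee_pos: [0.5887, 0.0313, 0.2092]
eef_rot: [0.978, 0.208, 0.0, 0.0]
ft_force: [0.3, -0.7, -0.2]
width: 0.0871
```

Call:
arm_command(commands=[[60,[0,0,0],[0,0,0]],[60,[0,0,0],[0,0,0]],[50,[0,0,0],[0,0,0]],[50,[0,0,0],[0,0,0]],[50,[0,0,0],[0,0,0]],[50,[0,0,0],[0,0,0]],[50,[0,0,0],[0,0,0]],[50,[0,0,0],[0,0,0]],[50,[0,0,0],[0,0,0]],[50,[0,0,0],[0,0,0]]], squeeze=12)

```text
time: 4.37
ee_pos: [0.5885, 0.0313, 0.2087]
eef_rot: [0.978, 0.208, 0.0, 0.0]
ft_force: [0.9, -0.1, -0.4]
width: 0.0567
```

Run:
```python
from h import *
from bench import *
shift([.588,.031,.208])
```

```text
t 4.37 pos [0.5885 0.0313 0.2087] F [ 0.94 -0.07 -0.39] w 0.0567 tool x [0.914 0.407 0.   ] z [ 0. -0. -1.]
shift [-0.0005  0.      0.0007]
```

Call:
arm_command(commands=[[50,[0,0,-0.003],[0,0,0]],[50,[0,0,-0.008],[0,0,0]],[50,[0,0,-0.015],[0,0,0]],[50,[0,0,-0.023],[0,0,0]],[50,[0,0,-0.032],[0,0,0]],[50,[0,0,-0.041],[0,0,0]],[50,[0,0,-0.048],[0,0,0]],[50,[0,0,-0.05],[0,0,0]],[50,[0,0,-0.05],[0,0,0]],[50,[0,0,-0.05],[0,0,0]]])

```text
time: 5.2
ee_pos: [0.5884, 0.0312, 0.2586]
eef_rot: [0.978, 0.208, -0.0, 0.0]
ft_force: [0.7, -0.9, -1.9]
width: 0.0572
```

Run:
```python
from h import *
from bench import *
shift([.607,-.332,.2587])
s=read_state();c=camera("wrist");pickle.dump((s,c),open("w3.pkl","wb"));cv2.imwrite("pics/w3.png",bgr(c))
```

```text
t 5.2 pos [0.5884 0.0312 0.2586] F [ 0.66 -0.86 -1.93] w 0.0572 tool x [ 0.914  0.407 -0.   ] z [-1.e-04 -2.e-04 -1.e+00]
shift [-0.1307  0.3394 -0.    ]
```

View pics/w3.png

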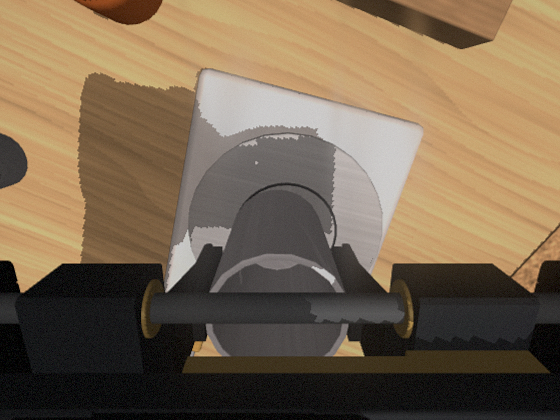

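The tin is lifted and held, with its rim between the fingers at (276,310) and the pan clear below. I carry it to the mat.

Call:
arm_command(commands=[[50,[-0.003,0.007,0],[0,0,0]],[50,[-0.008,0.021,0],[0,0,0]],[50,[-0.017,0.044,0],[0,0,0]],[50,[-0.027,0.07,0],[0,0,0]],[50,[-0.037,0.096,0],[0,0,0]],[50,[-0.047,0.122,0],[0,0,0]],[50,[-0.057,0.148,0],[0,0,0]],[50,[-0.067,0.174,0],[0,0,0]],[50,[-0.077,0.2,0],[0,0,0]],[50,[-0.087,0.226,0],[0,0,0]]])

```text
time: 6.08
ee_pos: [0.6003, -0.2127, 0.2583]
eef_rot: [0.978, 0.208, -0.0, -0.0]
ft_force: [1.1, 1.2, -1.8]
width: 0.057
```

Call:
arm_command(commands=[[50,[-0.01,0.026,0],[0,0,0]],[50,[-0.02,0.052,0],[0,0,0]],[50,[-0.029,0.077,0],[0,0,0]],[50,[-0.037,0.096,0],[0,0,0]],[50,[-0.042,0.109,0],[0,0,0]],[50,[-0.0437,0.1134,0.005],[0,0,0]],[50,[-0.0437,0.1134,0.015],[0,0,0]],[50,[-0.0437,0.1134,0.028],[0,0,0]],[50,[-0.0437,0.1134,0.04],[0,0,0]],[50,[-0.0437,0.1134,0.05],[0,0,0]]])

```text
time: 6.92
ee_pos: [0.6069, -0.33, 0.2065]
eef_rot: [0.978, 0.209, -0.001, -0.001]
ft_force: [0.7, 0.1, -2.5]
width: 0.0568
```

Run:
```python
from h import *
from bench import *
c=camera("scene");pickle.dump(c,open("s2.pkl","wb"));cv2.imwrite("pics/s2.png",crop(c,80,150,200,200,3))
shift([.607,-.332,.1205])
```

```text
t 6.97 pos [ 0.6062 -0.3301  0.2045] F [ 0.02  0.18 -3.76] w 0.0566 tool x [ 0.913  0.408 -0.003] z [-0.0039  0.0023 -1.    ]
shift [0.0002 0.0024 0.084 ]
```

View pics/s2.png

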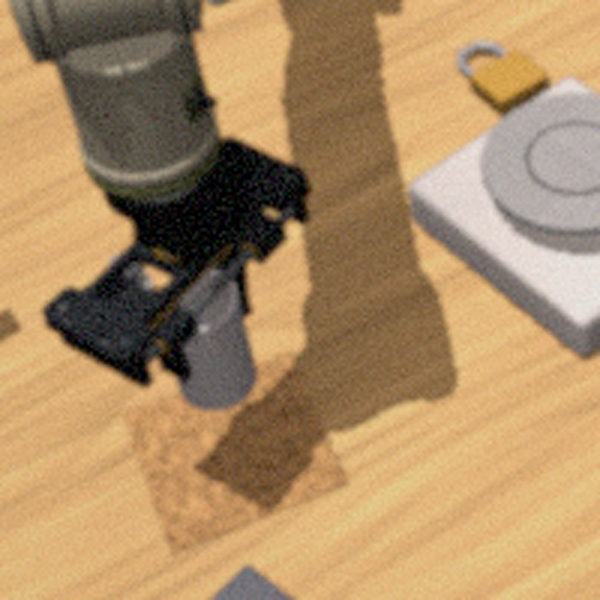

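Scene crop: the tin hangs upright above the mat at crop (215,400) and the pan is empty with its ring visible. I lower it.

Call:
arm_command(commands=[[50,[0,0.002,0.01],[0,0,0]],[50,[0,0.002,0.022],[0,0,0]],[50,[0,0.002,0.034],[0,0,0]],[50,[0,0.002,0.046],[0,0,0]],[50,[0,0.002,0.056],[0,0,0]],[50,[0,0.002,0.064],[0,0,0]],[50,[0,0.002,0.07],[0,0,0]],[50,[0,0.002,0.074],[0,0,0]],[50,[0,0.002,0.075],[0,0,0]],[50,[0,0.002,0.075],[0,0,0]]])

```text
time: 7.8
ee_pos: [0.6079, -0.3338, 0.1338]
eef_rot: [0.978, 0.208, 0.0, 0.0]
ft_force: [0.3, -0.2, -2.2]
width: 0.0569
```

```bash
python3 -c "
from h import *
shift([.607,-.332,.1205])"
```

```text
t 7.8 pos [ 0.6079 -0.3338  0.1338] F [ 0.27 -0.19 -2.17] w 0.0569 tool x [0.914 0.407 0.   ] z [ 1.e-04 -1.e-04 -1.e+00]
shift [-0.0001 -0.002   0.0133]
```

Call:
arm_command(commands=[[50,[0,0,0.002],[0,0,0]],[50,[0,0,0.004],[0,0,0]],[50,[0,0,0.006],[0,0,0]],[50,[0,0,0.008],[0,0,0]],[50,[0,0,0.0095],[0,0,0]],[50,[0,0,0.011],[0,0,0]],[50,[0,0,0.012],[0,0,0]],[50,[0,0,0.0125],[0,0,0]],[50,[0,0,0.0125],[0,0,0]],[50,[0,0,0.0125],[0,0,0]]])

```text
time: 8.63
ee_pos: [0.6079, -0.3338, 0.1213]
eef_rot: [0.978, 0.208, 0.0, 0.0]
ft_force: [-0.9, -0.0, -2.2]
width: 0.0568
```

Call:
arm_command(commands=[[50,[0,0,0.0005],[0,0,0]],[50,[0,0,0.0008],[0,0,0]],[50,[0,0,0.001],[0,0,0]],[50,[0,0,0.0013],[0,0,0]],[50,[0,0,0.0015],[0,0,0]],[50,[0,0,0.0015],[0,0,0]],[50,[0,0,0.0015],[0,0,0]],[50,[0,0,0.0015],[0,0,0]],[50,[0,0,0.0015],[0,0,0]],[50,[0,0,0.0015],[0,0,0]]])

```text
time: 9.47
ee_pos: [0.6079, -0.3338, 0.1198]
eef_rot: [0.978, 0.208, 0.0, 0.0]
ft_force: [-0.1, 0.3, -0.8]
width: 0.0567
```

Call:
arm_command(commands=[[50,[0,0,0.0003],[0,0,0]],[50,[0,0,0.0006],[0,0,0]],[50,[0,0,0.0008],[0,0,0]],[50,[0,0,0.0008],[0,0,0]],[50,[0,0,0.0008],[0,0,0]],[50,[0,0,0.0008],[0,0,0]],[50,[0,0,0.0008],[0,0,0]],[50,[0,0,0.0008],[0,0,0]],[50,[0,0,0.0008],[0,0,0]],[50,[0,0,0.0008],[0,0,0]]])

```text
time: 10.3
ee_pos: [0.608, -0.3338, 0.1198]
eef_rot: [0.978, 0.208, 0.0, 0.0]
ft_force: [-3.2, 1.9, 6.3]
width: 0.0573
```

Contact with the mat is clear: height unchanged and force now upward. I ease back and open slowly.

Call:
arm_command(commands=[[50,[0,0,-0.0006],[0,0,0]],[50,[0,0,-0.0007],[0,0,0]],[50,[0,0,-0.0007],[0,0,0]],[70,[0,0,-0.0007],[0,0,0]],[75,[0,0,-0.0007],[0,0,0]],[80,[0,0,-0.0007],[0,0,0]],[90,[0,0,-0.0007],[0,0,0]],[100,[0,0,-0.0007],[0,0,0]],[100,[0,0,-0.0007],[0,0,0]],[100,[0,0,-0.0007],[0,0,0]]])

```text
time: 11.13
ee_pos: [0.6079, -0.3338, 0.1196]
eef_rot: [0.978, 0.208, 0.0, 0.0]
ft_force: [-0.5, -0.1, 0.3]
width: 0.0844
```

Call:
arm_command(commands=[[100,[0,0,-0.002],[0,0,0]],[100,[0,0,-0.007],[0,0,0]],[100,[0,0,-0.015],[0,0,0]],[100,[0,0,-0.027],[0,0,0]],[100,[0,0,-0.045],[0,0,0]],[100,[0,0,-0.065],[0,0,0]],[100,[0,0,-0.085],[0,0,0]],[100,[0,0,-0.105],[0,0,0]],[100,[0,0,-0.118],[0,0,0]],[100,[0,0,-0.12],[0,0,0]]])

```text
time: 11.97
ee_pos: [0.609, -0.3341, 0.2439]
eef_rot: [0.978, 0.208, 0.002, 0.002]
ft_force: [0.0, -0.2, 0.1]
width: 0.0871
```

Run:
```python
from h import *
from bench import *
shift([.494,.302,.24])
c=camera("scene");pickle.dump(c,open("s3.pkl","wb"));cv2.imwrite("pics/s3.png",crop(c,80,150,260,190,3))
```

```text
t 11.97 pos [ 0.609  -0.3341  0.2439] F [ 0.02 -0.24  0.13] w 0.0871 tool x [0.914 0.407 0.003] z [ 0.0049 -0.0025 -1.    ]
shift [ 0.1536 -0.6279  0.0017]
```

View pics/s3.png

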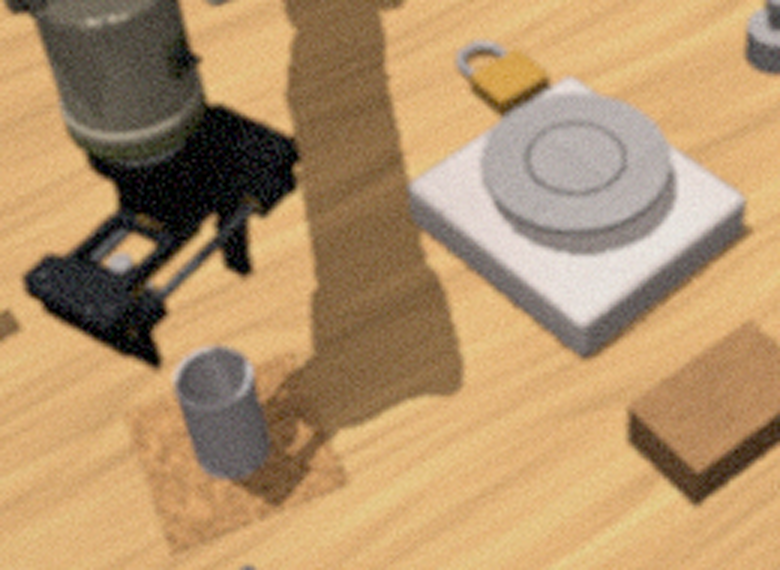

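The tin stands upright in the middle of the mat. The ring centre is at crop (577,158). I move to the larger weight.

Call:
arm_command(commands=[[100,[0.002,-0.008,0],[0,0,0]],[100,[0.006,-0.026,0],[0,0,0]],[100,[0.013,-0.054,0],[0,0,0]],[100,[0.021,-0.086,0],[0,0,0]],[100,[0.029,-0.12,0],[0,0,0]],[100,[0.038,-0.155,0],[0,0,0]],[100,[0.0465,-0.19,0],[0,0,0]],[100,[0.055,-0.225,0],[0,0,0]],[100,[0.0636,-0.26,0],[0,0,0]],[100,[0.072,-0.295,0],[0,0,0]]])

```text
time: 12.85
ee_pos: [0.5521, -0.0329, 0.2382]
eef_rot: [0.978, 0.208, -0.001, -0.0]
ft_force: [0.6, -0.1, 0.3]
width: 0.0867
```

Call:
arm_command(commands=[[100,[0.0085,-0.035,0],[0,0,0]],[100,[0.017,-0.07,0],[0,0,0]],[100,[0.0257,-0.105,0],[0,0,0]],[100,[0.034,-0.14,0],[0,0,0]],[100,[0.043,-0.175,0],[0,0,0]],[100,[0.051,-0.21,0],[0,0,0]],[100,[0.058,-0.235,0],[0,0,0]],[100,[0.062,-0.252,0],[0,0,0]],[100,[0.065,-0.262,0],[0,0,0]],[100,[0.066,-0.265,0],[0,0,0]]])

```text
time: 13.68
ee_pos: [0.5048, 0.2357, 0.2386]
eef_rot: [0.978, 0.209, -0.001, -0.0]
ft_force: [-0.7, 1.2, -0.2]
width: 0.0871
```

Run:
```python
from h import *
from bench import *
c=load("s3");print("ring scene",onz(c,80+577.5/3-.5,150+158.5/3-.5,.093))
shift([.494,.302,.24])
s=read_state();c=camera("wrist");pickle.dump((s,c),open("w4.pkl","wb"));cv2.imwrite("pics/w4.png",bgr(c))
print(s["joint_positions"])
c=camera("top");pickle.dump(c,open("t4.pkl","wb"));cv2.imwrite("pics/t4.png",crop(c,150,150,280,150,2))
```

```text
ring scene [0.57114316 0.01812008 0.093     ]
t 13.68 pos [0.5048 0.2357 0.2386] F [-0.67  1.19 -0.18] w 0.0871 tool x [ 0.912  0.409 -0.002] z [-1.8e-03 -1.0e-04 -1.0e+00]
shift [ 0.0173 -0.0649 -0.0014]
[ 0.07623818  0.29702076 -0.69974175  1.68412131  0.19993301  1.23536038
 -1.81757177]
```

View pics/w4.png

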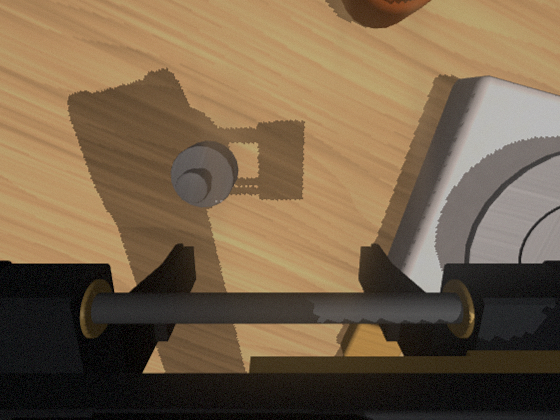

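View pics/t4.png

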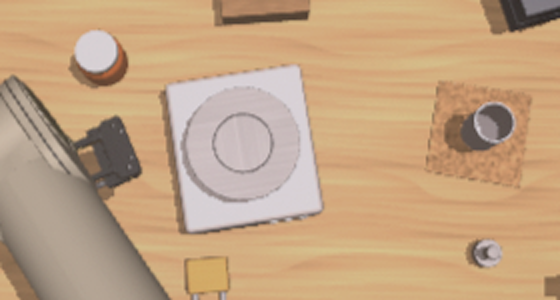

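Wrist view: knob top at (195,184), weight body at (204,174). Top view: the tin is within the mat and the ring is at crop (242,142). I refine both.

Run:
```python
from h import *
s,c=pickle.load(open("w4.pkl","rb"))
print("knob",wonz(s,c,194.5,184,.078))
cv2.imwrite("pics/w4c.png",crop(c,160,130,90,90,8))
t=load("t4");s3=load("s3")
cv2.imwrite("pics/ring.png",np.hstack([crop(t,240,190,65,65,6),crop(s3,235,175,75,65,6)[:, :400]]))
```

```text
knob [0.49710627 0.30185071 0.078     ]
```

View pics/w4c.png

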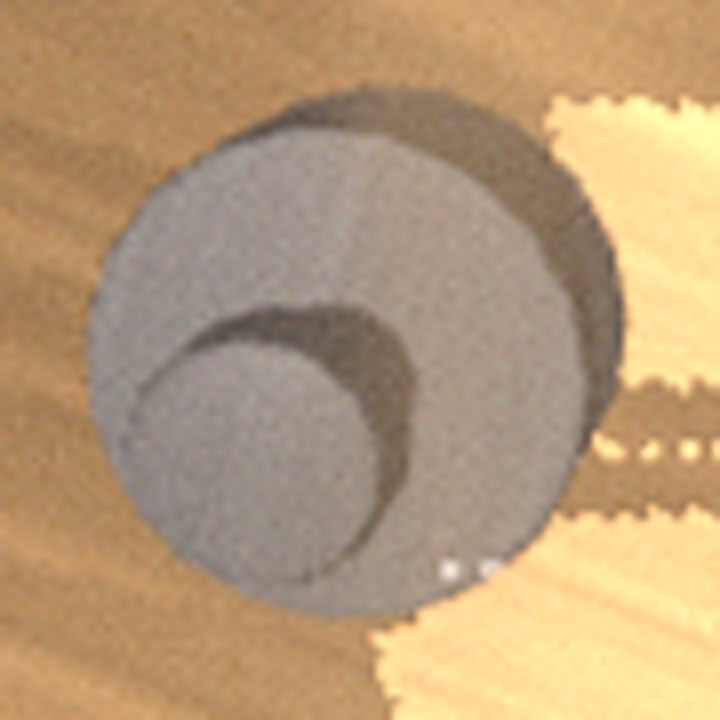

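View pics/ring.png

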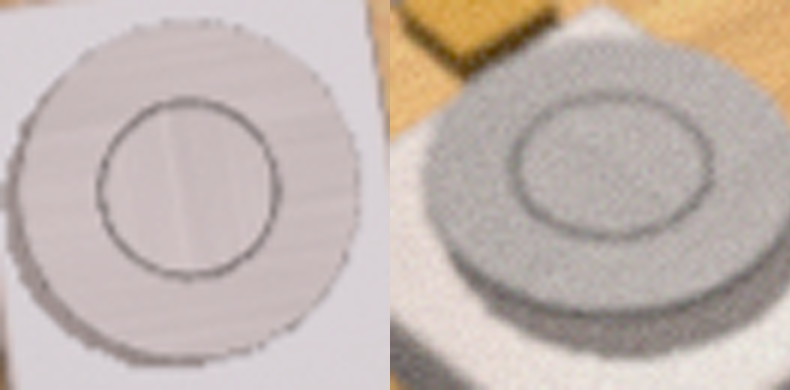

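Run:
```python
from h import *
s,c=pickle.load(open("w4.pkl","rb"))
print("knob",wonz(s,c,191.4,187.1,.078),"body",wonz(s,c,201.6,176,.04))
t=load("t4");s3=load("s3")
print("ring",onz(t,240+189.5/6-.5,190+188.5/6-.5,.093),onz(s3,235+222.5/6-.5,175+165.5/6-.5,.093))
shift([.4945,.3025,.17])
```

```text
knob [0.49381943 0.30318712 0.078     ] body [0.49406416 0.30355469 0.04      ]
ring [0.57401797 0.01627835 0.093     ] [0.5698218  0.01775367 0.093     ]
t 13.78 pos [0.506  0.2336 0.2389] F [ 0.22 -0.54 -0.02] w 0.0868 tool x [ 0.913  0.407 -0.001] z [-1.1e-03 -7.0e-04 -1.0e+00]
shift [ 0.0177 -0.0677  0.0688]
```

Call:
arm_command(commands=[[100,[0.004,-0.015,0],[0,0,0]],[100,[0.01,-0.037,0],[0,0,0]],[100,[0.015,-0.057,0],[0,0,0]],[100,[0.017,-0.067,0],[0,0,0]],[100,[0.0175,-0.0683,0.008],[0,0,0]],[100,[0.0175,-0.0683,0.022],[0,0,0]],[100,[0.0175,-0.0683,0.04],[0,0,0]],[100,[0.0175,-0.0683,0.055],[0,0,0]],[80,[0.0175,-0.0683,0.06],[0,0,0]],[70,[0.0175,-0.0683,0.06],[0,0,0]]])

```text
time: 14.62
ee_pos: [0.4945, 0.3013, 0.1778]
eef_rot: [0.978, 0.207, -0.001, 0.001]
ft_force: [-1.0, 0.1, 1.3]
width: 0.0801
```

Run:
```python
from h import *
from bench import *
shift([.494,.303,.12])
s=read_state();c=camera("wrist");pickle.dump((s,c),open("w5.pkl","wb"));cv2.imwrite("pics/w5.png",bgr(c))
```

```text
t 14.62 pos [0.4945 0.3013 0.1778] F [-1.    0.14  1.33] w 0.0801 tool x [ 0.914  0.405 -0.003] z [-0.0023 -0.0022 -1.    ]
shift [ 0.0004 -0.0018  0.0578]
```

View pics/w5.png

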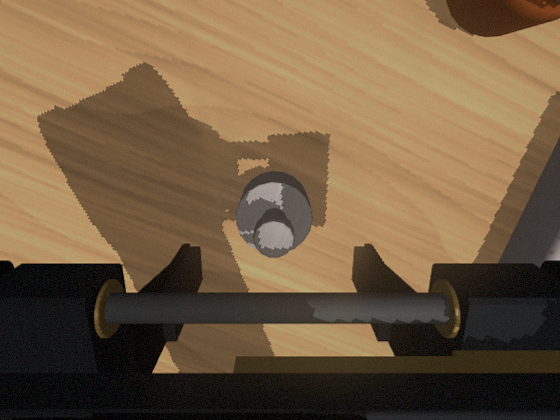

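Knob top at (275,234), aligned with the finger midline at 277. I descend.

Call:
arm_command(commands=[[70,[0,-0.001,0.005],[0,0,0]],[70,[0,-0.001,0.014],[0,0,0]],[70,[0,-0.001,0.024],[0,0,0]],[70,[0,-0.001,0.034],[0,0,0]],[70,[0,-0.001,0.043],[0,0,0]],[70,[0,-0.001,0.05],[0,0,0]],[70,[0,-0.001,0.055],[0,0,0]],[70,[0,-0.001,0.057],[0,0,0]],[70,[0,-0.001,0.057],[0,0,0]],[70,[0,-0.001,0.057],[0,0,0]]])

```text
time: 15.5
ee_pos: [0.4942, 0.3046, 0.1229]
eef_rot: [0.978, 0.208, 0.0, -0.0]
ft_force: [-0.1, 0.1, 0.1]
width: 0.0608
```

Call:
arm_command(commands=[[70,[0,0.001,0.0015],[0,0,0]],[70,[0,0.001,0.0025],[0,0,0]],[50,[0,0.001,0.0025],[0,0,0]],[45,[0,0.001,0.0025],[0,0,0]],[40,[0,0.001,0.0025],[0,0,0]],[35,[0,0.001,0.0025],[0,0,0]],[30,[0,0.001,0.0025],[0,0,0]],[20,[0,0.001,0.0025],[0,0,0]],[10,[0,0.001,0.0025],[0,0,0]],[10,[0,0.001,0.0025],[0,0,0]]], squeeze=35)

```text
time: 16.33
ee_pos: [0.4944, 0.3035, 0.1201]
eef_rot: [0.978, 0.208, 0.0, 0.0]
ft_force: [0.1, 0.1, -0.1]
width: 0.0249
```

Call:
arm_command(commands=[[10,[0,0,0],[0,0,0]],[10,[0,0,0],[0,0,0]],[10,[0,0,0],[0,0,0]],[10,[0,0,-0.002],[0,0,0]],[10,[0,0,-0.005],[0,0,0]],[10,[0,0,-0.01],[0,0,0]],[10,[0,0,-0.016],[0,0,0]],[10,[0,0,-0.02],[0,0,0]],[10,[0,0,-0.02],[0,0,0]],[10,[0,0,-0.02],[0,0,0]]])

```text
time: 17.17
ee_pos: [0.4946, 0.3035, 0.1405]
eef_rot: [0.978, 0.208, 0.0, -0.0]
ft_force: [-0.3, 0.1, -8.9]
width: 0.0247
```

Run:
```python
from h import *
from bench import *
s=read_state();c=camera("wrist");pickle.dump((s,c),open("w6.pkl","wb"));cv2.imwrite("pics/w6.png",bgr(c))
shift([.572,.017,.26])
```

```text
t 17.22 pos [0.4944 0.3034 0.1402] F [-0.24 -0.03 -7.69] w 0.0249 tool x [0.914 0.407 0.   ] z [ 1.e-04 -2.e-04 -1.e+00]
shift [-0.0456  0.2932 -0.1198]
```

View pics/w6.png

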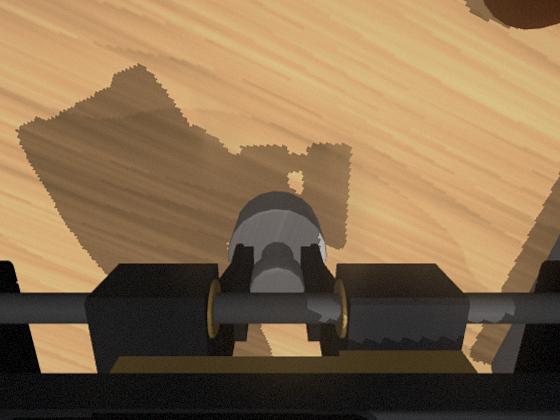

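The weight is held by its knob at (277,280), and the measured load of about 8–9 N matches it. I lift before moving sideways.

Call:
arm_command(commands=[[10,[0,0,-0.005],[0,0,0]],[10,[0,0,-0.014],[0,0,0]],[10,[0,0,-0.026],[0,0,0]],[10,[0,0,-0.042],[0,0,0]],[10,[0,0,-0.06],[0,0,0]],[10,[0,0,-0.078],[0,0,0]],[10,[0,0,-0.095],[0,0,0]],[10,[0,0,-0.11],[0,0,0]],[10,[0,0,-0.118],[0,0,0]],[10,[0,0,-0.12],[0,0,0]]])

```text
time: 18.05
ee_pos: [0.4949, 0.3041, 0.2626]
eef_rot: [0.978, 0.208, 0.002, -0.0]
ft_force: [-0.3, 0.4, -7.6]
width: 0.0248
```

Call:
arm_command(commands=[[10,[-0.001,0.006,0],[0,0,0]],[10,[-0.003,0.018,0],[0,0,0]],[10,[-0.006,0.037,0],[0,0,0]],[10,[-0.009,0.06,0],[0,0,0]],[10,[-0.013,0.083,0],[0,0,0]],[10,[-0.0165,0.106,0],[0,0,0]],[10,[-0.02,0.13,0],[0,0,0]],[10,[-0.024,0.153,0],[0,0,0]],[10,[-0.0275,0.177,0],[0,0,0]],[10,[-0.031,0.2,0],[0,0,0]]])

```text
time: 18.88
ee_pos: [0.5472, 0.1052, 0.259]
eef_rot: [0.978, 0.207, -0.001, 0.0]
ft_force: [0.7, -0.1, -7.5]
width: 0.0249
```

Call:
arm_command(commands=[[10,[-0.003,0.02,0],[0,0,0]],[10,[-0.006,0.04,0],[0,0,0]],[10,[-0.009,0.058,0],[0,0,0]],[10,[-0.0115,0.073,0],[0,0,0]],[10,[-0.0133,0.084,0],[0,0,0]],[10,[-0.0143,0.091,0],[0,0,0]],[10,[-0.0146,0.0932,0],[0,0,0]],[10,[-0.0146,0.0932,0],[0,0,0]],[10,[-0.0146,0.0932,0],[0,0,0]],[10,[-0.0146,0.0932,0],[0,0,0]]])

```text
time: 19.72
ee_pos: [0.5718, 0.0183, 0.2602]
eef_rot: [0.978, 0.209, 0.0, -0.0]
ft_force: [0.4, 0.3, -8.8]
width: 0.0248
```

Run:
```python
from h import *
from bench import *
s=read_state();c=camera("wrist");pickle.dump((s,c),open("w7.pkl","wb"));cv2.imwrite("pics/w7.png",bgr(c))
shift([.572,.017,.223])
c=camera("scene");cv2.imwrite("pics/s7.png",crop(c,180,100,200,170,4))
```

```text
t 19.77 pos [0.5718 0.0182 0.2602] F [ 0.59 -0.25 -8.55] w 0.0246 tool x [0.913 0.408 0.   ] z [ 0.e+00  3.e-04 -1.e+00]
shift [-0.0003  0.0012  0.0372]
```

View pics/w7.png

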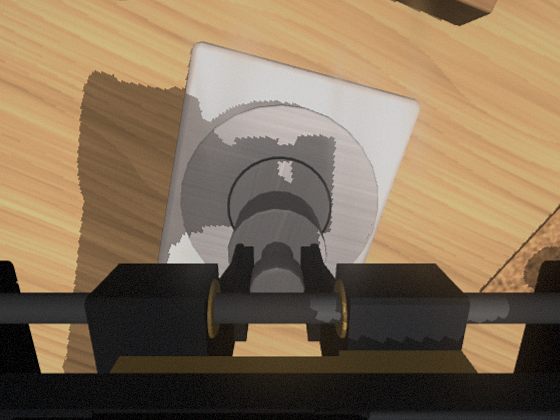

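View pics/s7.png

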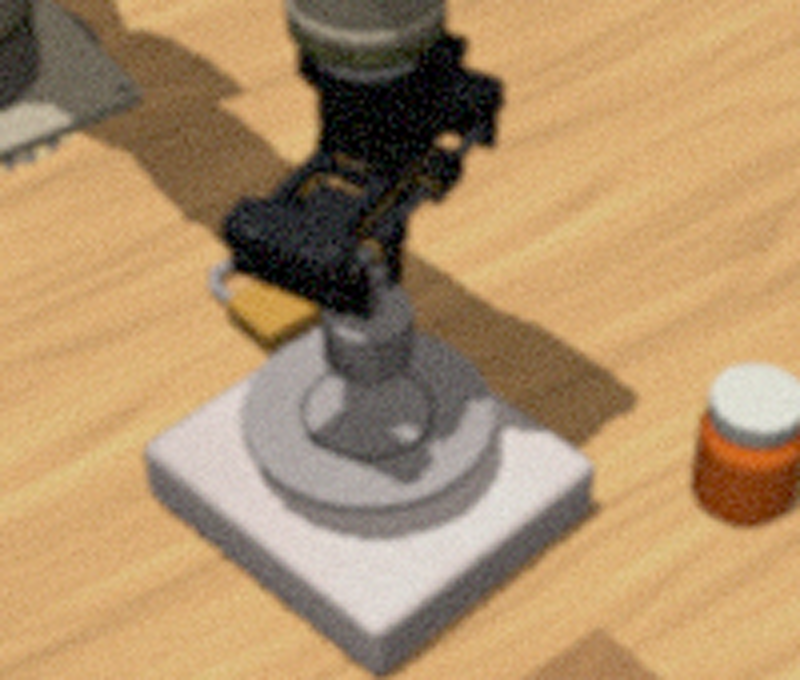

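Views show the weight hanging over the pan: ring spans wrist columns 228–331 with its top at row 157, and the weight is roughly on its axis.

Run:
```python
from h import *
s,c=pickle.load(open("w7.pkl","rb"))
L,Rr,T=[wonz(s,c,*p,.093) for p in [(228,206),(331,206),(279.5,157)]]
m=(L+Rr)/2; tx=R.from_quat(s["eef_rot"]).as_matrix()[:,0]
print(L,Rr,np.linalg.norm(L-Rr),m,"from top",T-tx*.0405)
```

```text
[0.556177   0.05465688 0.093     ] [ 0.5899873  -0.02083825  0.093     ] 0.08272031208578846 [0.57308215 0.01690931 0.093     ] from top [0.57208694 0.01655809 0.09299338]
```

Three views agree on the ring at about (0.572, 0.017). I descend to just above contact (expected at TCP z ≈ 0.213).

Call:
arm_command(commands=[[10,[0,0.001,0.004],[0,0,0]],[10,[0,0.001,0.01],[0,0,0]],[10,[0,0.001,0.017],[0,0,0]],[10,[0,0.001,0.024],[0,0,0]],[10,[0,0.001,0.031],[0,0,0]],[10,[0,0.001,0.036],[0,0,0]],[10,[0,0.001,0.04],[0,0,0]],[10,[0,0.001,0.042],[0,0,0]],[10,[0,0.001,0.042],[0,0,0]],[10,[0,0.001,0.042],[0,0,0]]])

```text
time: 20.65
ee_pos: [0.5725, 0.0162, 0.2183]
eef_rot: [0.978, 0.208, 0.0, 0.0]
ft_force: [0.3, 0.6, -8.0]
width: 0.0246
```

Call:
arm_command(commands=[[10,[0,0,0.0007],[0,0,0]],[10,[0,0,0.0014],[0,0,0]],[10,[0,0,0.0021],[0,0,0]],[10,[0,0,0.0028],[0,0,0]],[10,[0,0,0.0035],[0,0,0]],[10,[0,0,0.0042],[0,0,0]],[10,[0,0,0.005],[0,0,0]],[10,[0,0,0.0058],[0,0,0]],[10,[0,0,0.006],[0,0,0]],[10,[0,0,0.006],[0,0,0]]])

```text
time: 21.48
ee_pos: [0.5724, 0.0162, 0.2122]
eef_rot: [0.978, 0.208, 0.0, 0.0]
ft_force: [-0.3, 0.6, -7.0]
width: 0.0248
```

Call:
arm_command(commands=[[10,[0,0,0.0007],[0,0,0]],[10,[0,0,0.0014],[0,0,0]],[10,[0,0,0.0022],[0,0,0]],[10,[0,0,0.003],[0,0,0]],[10,[0,0,0.0038],[0,0,0]],[10,[0,0,0.0046],[0,0,0]],[10,[0,0,0.0054],[0,0,0]],[10,[0,0,0.006],[0,0,0]],[10,[0,0,0.006],[0,0,0]],[10,[0,0,0.006],[0,0,0]]])

```text
time: 22.32
ee_pos: [0.5725, 0.0162, 0.2062]
eef_rot: [0.978, 0.208, 0.0, 0.0]
ft_force: [-1.9, -0.8, -2.9]
width: 0.0245
```

```bash
python3 -c "
from h import *
shift([.572,.017,.201])"
```

```text
t 22.32 pos [0.5725 0.0162 0.2062] F [-1.86 -0.79 -2.94] w 0.0245 tool x [0.914 0.407 0.   ] z [ 2.e-04 -1.e-04 -1.e+00]
shift [-0.0001 -0.0009  0.0052]
```

As predicted, the load is passing to the pan; about 5 mm remain.

Call:
arm_command(commands=[[10,[0,0,0.0006],[0,0,0]],[10,[0,0,0.0012],[0,0,0]],[10,[0,0,0.0018],[0,0,0]],[10,[0,0,0.0024],[0,0,0]],[10,[0,0,0.003],[0,0,0]],[10,[0,0,0.0035],[0,0,0]],[10,[0,0,0.004],[0,0,0]],[10,[0,0,0.004],[0,0,0]],[10,[0,0,0.004],[0,0,0]],[10,[0,0,0.004],[0,0,0]]])

```text
time: 23.15
ee_pos: [0.5725, 0.0162, 0.2022]
eef_rot: [0.978, 0.208, 0.0, 0.0]
ft_force: [-1.9, -0.5, 0.6]
width: 0.0244
```

```bash
python3 -c "
from h import *
from bench import *
for i in range(4):
  shift([.572,.017,.201]);camera('top')"
```

```text
t 23.15 pos [0.5725 0.0162 0.2022] F [-1.94 -0.47  0.64] w 0.0244 tool x [0.914 0.407 0.   ] z [ 2.e-04 -1.e-04 -1.e+00]
shift [-0.0001 -0.001   0.0012]
t 23.2 pos [0.5725 0.0162 0.2022] F [-1.53 -0.56  0.05] w 0.0252 tool x [0.914 0.407 0.   ] z [ 2.e-04 -0.e+00 -1.e+00]
shift [-0.0001 -0.001   0.0012]
t 23.25 pos [0.5724 0.0162 0.2022] F [-1.66  0.28 -0.47] w 0.0247 tool x [0.914 0.407 0.   ] z [ 1.e-04 -0.e+00 -1.e+00]
shift [-0.0001 -0.0009  0.0012]
t 23.3 pos [0.5725 0.0161 0.2022] F [-1.04 -0.87 -0.53] w 0.0247 tool x [0.914 0.407 0.   ] z [ 2.e-04 -0.e+00 -1.e+00]
shift [-0.0001 -0.001   0.0012]
```

The vertical force averages about 0 over four readings, so the weight is fully carried by the pan (sunk about 11 mm). I release gently.

Call:
arm_command(commands=[[10,[0,0,0],[0,0,0]],[10,[0,0,0],[0,0,0]],[10,[0,0,0],[0,0,0]],[32,[0,0,0],[0,0,0]],[36,[0,0,0],[0,0,0]],[42,[0,0,0],[0,0,0]],[50,[0,0,0],[0,0,0]],[60,[0,0,0],[0,0,0]],[70,[0,0,0],[0,0,0]],[70,[0,0,0],[0,0,0]]], squeeze=5)

```text
time: 24.18
ee_pos: [0.5725, 0.0161, 0.2022]
eef_rot: [0.978, 0.208, 0.0, 0.0]
ft_force: [0.0, -1.1, -0.5]
width: 0.0547
```

Call:
arm_command(commands=[[80,[0,0,0],[0,0,0]],[80,[0,0,0],[0,0,0]],[80,[0,0,-0.003],[0,0,0]],[80,[0,0,-0.01],[0,0,0]],[80,[0,0,-0.02],[0,0,0]],[80,[0,0,-0.035],[0,0,0]],[80,[0,0,-0.055],[0,0,0]],[80,[0,0,-0.075],[0,0,0]],[80,[0,0,-0.09],[0,0,0]],[80,[0,0,-0.1],[0,0,0]]])

```text
time: 25.02
ee_pos: [0.5729, 0.0164, 0.3051]
eef_rot: [0.978, 0.208, 0.001, 0.0]
ft_force: [1.0, 0.8, -0.2]
width: 0.0693
```

Call:
arm_command(commands=[[80,[-0.005,0.01,0],[0,0,0]],[80,[-0.01,0.025,0],[0,0,0]],[80,[-0.02,0.045,0],[0,0,0]],[80,[-0.03,0.07,0],[0,0,0]],[80,[-0.04,0.095,0],[0,0,0]],[80,[-0.05,0.12,0],[0,0,0]],[80,[-0.06,0.145,0],[0,0,0]],[80,[-0.068,0.165,0],[0,0,0]],[80,[-0.073,0.175,0],[0,0,0]],[80,[-0.075,0.18,0],[0,0,0]]])

```text
time: 25.85
ee_pos: [0.5763, -0.1814, 0.3013]
eef_rot: [0.978, 0.206, -0.001, -0.0]
ft_force: [-0.2, 0.1, 0.3]
width: 0.0695
```

Run:
```python
from h import *
from bench import *
shift([.572,.017,.201])
for n in ["scene","top"]:
    c=camera(n);pickle.dump(c,open(n+"9.pkl","wb"))
t=load("top9");s=load("scene9")
cv2.imwrite("pics/f1.png",crop(t,150,130,280,170,2))
cv2.imwrite("pics/f2.png",np.hstack([crop(t,240,185,65,65,6),crop(s,235,150,65,90,6)[:390]]))
cv2.imwrite("pics/f3.png",crop(s,80,120,320,220,2))
```

```text
t 25.85 pos [ 0.5763 -0.1814  0.3013] F [-0.25  0.13  0.26] w 0.0695 tool x [ 0.915  0.404 -0.001] z [-1.4e-03 -2.0e-04 -1.0e+00]
shift [ 0.0763 -0.1832  0.1002]
```

View pics/f1.png

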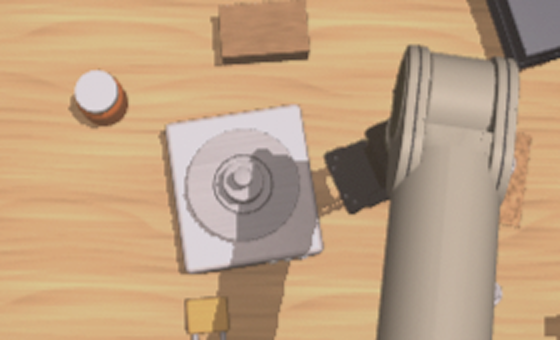

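View pics/f2.png

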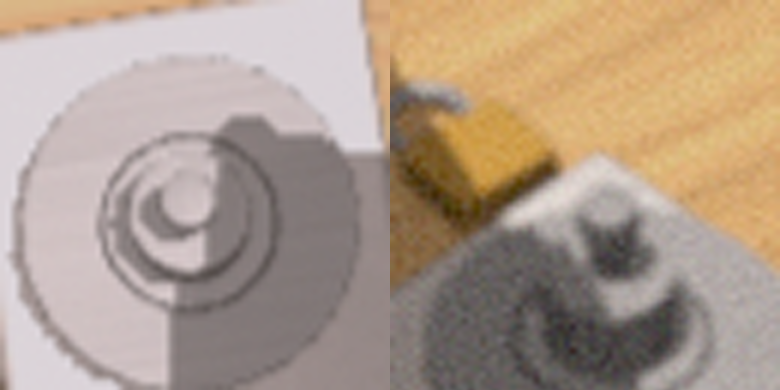

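View pics/f3.png

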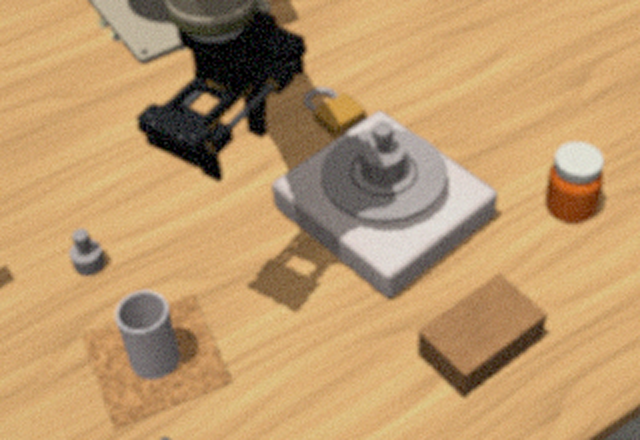

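Final views: the weight stands upright inside the ring (knob at crop (188,200), ring at (189,220)). The tin is on the mat, and the bystanders look unmoved. One numeric check of the centring and the tin.

Run:
```python
from h import *
t=load("top9");s=load("scene9");t4=load("t4")
g=lambda x,y:(240+(x+.5)/6-.5,185+(y+.5)/6-.5)
print("knob",onz(t,*g(188,200),.1595),"ring",onz(t,*g(189,220),.0815))
print("body top",onz(t,*g(182,208),.1215))
# tin rim: scene crop 2x (80,120): centre (143,311)
print("tin rim",onz(s,80+143.5/2-.5,120+311.5/2-.5,.098), "t4", onz(t4,150+492.5/2-.5,150+123.5/2-.5,.098))
# bystanders change between first and last top/scene pictures
a=load("top0")["pixels"].astype(int)
for n,(u,v,w,h) in dict(tub=(183,160,35,35),carton=(255,125,55,40),padlock=(240,276,27,40)).items():
    print(n,np.abs(a[v:v+h,u:u+w]-t["pixels"][v:v+h,u:u+w].astype(int)).mean().round(1))
a=load("scene0")["pixels"].astype(int)
u,v,w,h=110,228,28,32;print("small",np.abs(a[v:v+h,u:u+w]-s["pixels"][v:v+h,u:u+w].astype(int)).mean().round(1))
```

```text
knob [0.57272502 0.01555083 0.1595    ] ring [0.57468467 0.01649041 0.0815    ]
body top [0.57455846 0.018992   0.1215    ]
tin rim [ 0.60786208 -0.33213583  0.098     ] t4 [ 0.60710606 -0.33076028  0.098     ]
tub 4.8
carton 4.0
padlock 14.9
small 5.9
```

The padlock patch differs more than the others, probably because of the arm's shadow. I check its brass mask.

Run:
```python
from h import *
for a,(u,v,w,h) in [("top",(235,270,40,45)),("scene",(225,160,45,35))]:
  for i in "09":
    m=cv2.inRange(cv2.cvtColor(bgr(load(a+i))[v:v+h,u:u+w],cv2.COLOR_BGR2HSV),(18,125,60),(30,255,255))
    ys,xs=np.nonzero(m);print(a,i,len(xs),xs.mean().round(1),ys.mean().round(1),xs.min(),xs.max(),ys.min(),ys.max())
t=load("top0");t9=load("top9")
cv2.imwrite("pics/pl.png",np.hstack([crop(t,235,270,45,50,7),crop(t9,235,270,45,50,7)]))
```

```text
top 0 292 18.2 17.2 9 28 9 25
top 9 207 15.6 16.7 9 24 9 25
scene 0 306 23.1 15.9 2 41 0 34
scene 9 309 21.7 15.4 0 42 0 34
```

View pics/pl.png

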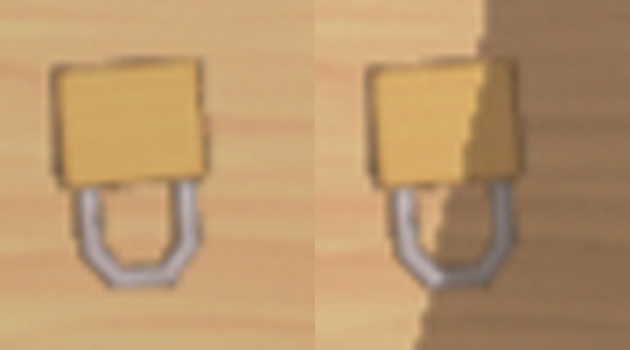

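The padlock has not moved; only a shadow crosses it. I hand in.

```bash
python3 -c "
from bench import *
print(close_job())"
```

```text
the job is handed in; nothing more can be done
None
```

The job is handed in, at about 26 s of the 64 s allowed. The tin stands upright on the cork mat, and the larger weight stands upright on the pan inside the engraved ring.

- **Tin:** I lifted it off the pan and set it on the mat. My last check puts its centre within about 2 mm of the mat's centre. It pressed the mat with about 6 N for a moment before I eased off and released it.
- **Larger weight:** I lowered it slowly and let go only when the vertical force read about 0 N. The pan had then sunk about 11 mm by arm height, well short of its 24 mm stop.
- **Centring:** The last top view puts the weight's axis about 2–3 mm from the ring's centre, and the body lies inside the ring. My estimates of the ring's position differed by up to about 4 mm between cameras, so I used their mean, which the wrist view confirmed.
- **Bystanders:** The tub, carton and smaller weight look the same in the first and last pictures. The padlock's picture patch and brass mask did differ, but a close view showed only the arm's shadow across it.

The arm was left clear of everything, with the wrist force reading about 0 N.

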